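# Power down the study desk

### The arm

A 6-joint arm with a two-finger parallel gripper is mounted at the origin on the work surface. World frame = base frame: x ahead of the robot, y to its left, z up, the work surface at z = 0. Lengths are in mm, angles in rad, forces in N, time in s.
With the tool pointing down it reaches from about 275 to 875 mm from the base axis. Payload 12.5 kg.
Tool frame: the origin (TCP) lies midway between the tips of the shut fingers; the grasp point (between the pads) lies 19 mm behind it; z points along the fingers, y is the line along which they close (so a half turn about z gives the same grasp; the last joint's range is limited). The gripper opens to 85 mm and grips with 20 to 120 N. Pads are 22 mm wide; open, the fingers measure 114 mm over their backs; the gripper's body (76 mm by 85 mm) begins 54 mm behind the grasp point. The pads swing forward as they close: fully open they stand 13 mm farther back than shut.
Start: joints at [1.211, 0.351, 1.652, -0, 1.139, -0.085], TCP at [149.213, 529.358, 231.29] pointing down, gripper open.
Joint ranges: [-2.75, 2.75], [-0.79, 2.1], [0.01, 2.65], [-1.57, 4.71], [0.07, 3.14], [-2.87, 2.87]. Speed limits (rad/s): [2.22, 2.22, 2.79, 3.14, 3.14, 3.14].

### API

Orientations are given as a unit quaternion [x, y, z, w].
In Python, from rig import get_state, snapshot, calibration, job_done gives the robot as it stands.
- The arm moves only by the tool send_rows, never from a script. Its argument "moves" is a list of rows, each an object with "translation": the shift along the tool's x, y, z as a fraction of full scale, a list of three; "delta_rot": the turn, a rotation vector about the tool's x, y, z as a fraction of full scale, a list of three; "fingers": the opening, from 0 (shut) to 1 (fully open). In form: [{"translation": [x, y, z], "delta_rot": [ax, ay, az], "fingers": fingers}, ...]. A call has 1 to 12 rows; each row shifts and turns the commanded pose from where the row before left it, along the tool's axes as they then stand; what a row does not reach is not made up. Full scale, the value 1, is 10 cm for a shift and 4 degrees for a turn. A row lasts 1/10 s, in which the tool goes at most 50 mm and 8.59 degrees, less where a joint would pass 70% of its speed; a pose out of reach is approached as far as the arm can. A call with a number of a shift or a turn outside -1 to 1 is refused whole. A call with a gripper value outside its range is refused whole. The fingers move at their own pace and stop on an object; "newtons" is the grip in N (left out, the last holds). Time passes only in rows, so rows that do not move let the fingers close. It gives the time, the measured TCP pose, the force, the opening and the grip force at its end, in the units of the state.
- get_state(): the state, without advancing time (a new reading comes with each control period).
- snapshot(name): name is "scene" or "top" or "wrist"; returns the picture (400x640x3 uint8, blue, green, red); there is no depth.
- calibration(name): a dict with "camera_matrix" (3x3 intrinsics, pixels), "camera_from_world" (4x4, takes a point from world to camera coordinates). Camera axes: x right, y down, z forward; pixel columns grow to the right and rows downward; lengths in mm; the calibration is good to about 2 mm. A picture is of the moment at which its call begins: read the wrist's pose just before it. calibration takes no time and is no camera call; for the wrist camera it gives the pose at the moment of the call.
- job_done(): hands the job in; it is judged then, once.
The state is a dict: "time": time; "q": joint angles; "joint_vel": joint speeds; "joint_efforts": joint torques, N m; "tcp_pos": TCP position; "ee_rot": TCP orientation; "force": force on the tool from outside, world axes, zero at the start; "ft_torque": the same for the moment, N m; "opening": opening from 0.0 (shut) to 1.0 (fully open); "grip_force": force on a finger pad.
Only numpy, scipy, OpenCV 4.12 (cv2) and the standard library are available. Lean on these libraries where they do the work, as an engineer would, in place of code of your own. Each camera call takes 0.05 s, during which the arm holds its last target. There are 200 camera calls.

### The job

Shut the desk down for the evening by pressing with closed fingers: press the white-dot end of the amber (lamp) switch, then of the blue (computer) switch, then of the red (master) switch, each rocked fully over to off and left off. Last, push the pop-up socket tower straight down until its cap is fully home on its collar. Leave the green (network) switch on, never pull the tower up, and leave the pen pot, stapler and paperweight where they stand.

Things in the scene. Friction and masses are not known exactly. Their poses are not given: they have to be found in the camera images.
- console: Dark wooden switch console fixed to the desk, 110 mm (its x) by 260 mm (its y) by 25 mm high, with a brass top. Origin: centre of its underside. Four flat black bezels on it carry an amber, a blue, a red and a green paddle switch, side by side along its y at -90, -30, +30 and +90 mm, in an order that varies. Paddles run along its x, with their white dots at the -x ends.
- amber_paddle (a joint): The amber paddle switch (desk lamp): rocks about a level pivot across its middle, 8 mm below its face. 0 = face level; -0.14 rad = on (hard stop, white-dot end raised); +0.14 rad = off (hard stop, white-dot end pressed down). Friction holds it at any angle: it does not snap, so it must be rocked right over. Pressing on its white dot takes 1 to 4 N until the stop.
- blue_paddle (a joint): The blue paddle switch (computer): rocks about a level pivot across its middle, 8 mm below its face. 0 = face level; -0.14 rad = on (hard stop, white-dot end raised); +0.14 rad = off (hard stop, white-dot end pressed down). Friction holds it at any angle: it does not snap, so it must be rocked right over. Pressing on its white dot takes 1 to 4 N until the stop.
- red_paddle (a joint): The red paddle switch (master): rocks about a level pivot across its middle, 8 mm below its face. 0 = face level; -0.14 rad = on (hard stop, white-dot end raised); +0.14 rad = off (hard stop, white-dot end pressed down). Friction holds it at any angle: it does not snap, so it must be rocked right over. Pressing on its white dot takes 1 to 4 N until the stop.
- green_paddle (a joint): The green paddle switch (network): rocks about a level pivot across its middle, 8 mm below its face. 0 = face level; -0.14 rad = on (hard stop, white-dot end raised); +0.14 rad = off (hard stop, white-dot end pressed down). Friction holds it at any angle: it does not snap, so it must be rocked right over. Pressing on its white dot takes 1 to 4 N until the stop.
- amber_off (a point): Centre of the white dot (10 mm) on the top face of the amber paddle's off end, 24 mm from the pivot line towards the console's near (-x) long side; press straight down here. It moves with the paddle: about 42 mm above the desk when on, 36 mm when off. The face is 66 mm long (console x) by 33 mm wide (console y), standing about 11 mm above its flat black bezel.
- blue_off (a point): Centre of the white dot (10 mm) on the top face of the blue paddle's off end, 24 mm from the pivot line towards the console's near (-x) long side; press straight down here. It moves with the paddle: about 42 mm above the desk when on, 36 mm when off. The face is 66 mm long (console x) by 33 mm wide (console y), standing about 11 mm above its flat black bezel.
- red_off (a point): Centre of the white dot (10 mm) on the top face of the red paddle's off end, 24 mm from the pivot line towards the console's near (-x) long side; press straight down here. It moves with the paddle: about 42 mm above the desk when on, 36 mm when off. The face is 66 mm long (console x) by 33 mm wide (console y), standing about 11 mm above its flat black bezel.
- green_off (a point): Centre of the white dot (10 mm) on the top face of the green paddle's off end, 24 mm from the pivot line towards the console's near (-x) long side; press straight down here. It moves with the paddle: about 42 mm above the desk when on, 36 mm when off. The face is 66 mm long (console x) by 33 mm wide (console y), standing about 11 mm above its flat black bezel.
- tower (a joint): How far the pop-up socket tower is pushed down into the desk, in m: 0 = fully up, 0.088 = fully home (hard stop, its cap lying on the steel collar). It starts 0 to 0.03 down. It slides straight down, stays where it is left, and takes 5 to 9 N of push.
- tower_top (a point): Centre of the top face of the tower's round aluminium cap (100 mm diameter, 5 mm thick) on a black column of 80 mm diameter with grey socket faces. The tower stands in a steel collar (112 mm diameter, 6 mm high) set in the desk. The top face is 70 to 100 mm above the desk at the start and 12 mm above it when fully home.
- pen_pot: Blue ceramic pen pot, 72 mm diameter, 95 mm high, pens up to 150 mm; loose. Origin: centre of its underside. A bystander.
- stapler: Red and black stapler, 40 by 130 mm (long along its y), 50 mm high; loose. Origin: centre of its underside. A bystander.
- paperweight: Brass paperweight, 52 mm diameter, 42 mm high; loose. Origin: centre of its underside. A bystander.

How it is judged (in metres and radians):
On the way, in this order (a step that is already met when the one before it is completed fails the run):
1. amber is off; blue and red still on, tower still up (value of joint amber_paddle above 0.1 rad and value of joint each of blue_paddle, red_paddle below -0.05 rad and value of joint tower below 0.05 m), for 0.1 s.
2. amber and blue are off; red still on, tower still up (value of joint each of amber_paddle, blue_paddle above 0.1 rad and value of joint red_paddle below -0.05 rad and value of joint tower below 0.05 m), for 0.1 s.
3. amber, blue and red are off; tower still up (value of joint each of amber_paddle, blue_paddle, red_paddle above 0.1 rad and value of joint tower below 0.05 m), for 0.1 s.
4. the tower is fully home (value of joint tower above 0.084 m), for 0.2 s.
At the end, for the whole second after the job is handed in: Amber, blue and red switches are off (each beyond +0.10 rad), green is on (below -0.05 rad), the tower is within 4 mm of fully home, and the bystanders rest within 20 mm of where they stood (value of joint each of amber_paddle, blue_paddle, red_paddle above 0.1 rad and value of joint green_paddle below -0.05 rad and value of joint tower above 0.084 m and distance of each of pen_pot, stapler, paperweight from where it was at the start of the episode below 0.02 m and linear speed of each of pen_pot, stapler, paperweight below 0.02 m/s); the robot touches nothing.
It fails at once if a switch is thrown out of order: blue before amber, or red before amber and blue ((value of joint blue_paddle above 0 rad and value of joint amber_paddle below 0.05 rad) or (value of joint red_paddle above 0 rad and value of joint any of amber_paddle, blue_paddle below 0.05 rad)).
It fails at once if the tower is pushed down while red is still on (value of joint tower above 0.05 m and value of joint red_paddle below 0.05 rad).
It fails at once if the green switch is rocked off (value of joint green_paddle above -0.05 rad).
It fails at once if the tower is pulled up (velocity of joint tower below -0.05 m/s).
It fails at once if the pen pot, stapler or paperweight is moved more than 20 mm or lifted (distance of any of pen_pot, stapler, paperweight from where it was at the start of the episode above 0.02 m).
It also fails if it takes over 58 s, if anything falls off the work surface, if the arm or the gripper's body presses on something with over 40 N, if the wrist force passes 120 N, or if a joint passes its speed limit or range.

## Working session

There is one attempt and no reset: what is moved stays moved. The work goes in short steps, Python scripts to look and compute and a tool call to move; the robot and the scene stay as the last step left them, time stands still between calls to the robot, and variables do not carry over. Pictures are saved under pics/ and viewed, at most 10 in all, crops included, and the job is handed in when it is done.

Besides the shell and the picture viewer there is one more tool, called as name([rows], argument=value, ...), one row to a line, values as JSON. send_rows: Moves the arm, as the interface text tells. Its arguments: {"type":"object","properties":{"moves":{"type":"array"},"newtons":{"type":"number"}},"required":["moves"]}

```bash
mkdir -p pics
python3 - <<'E'
from rig import *
import cv2
for n in("top","scene"):
    cv2.imwrite(f"pics/{n}0.png",snapshot(n))
print(get_state())
E
```

```text
{'time': 0.1, 'q': array([ 1.21142294e+00,  3.51200729e-01,  1.65234887e+00,  6.53396312e-06,
        1.13911292e+00, -8.46004533e-02]), 'joint_vel': array([-4.09283962e-05, -4.35039899e-04, -2.59176013e-03,  1.38526096e-04,
       -1.37021825e-04,  1.34939605e-03]), 'joint_efforts': array([ 1.44746497e-03, -5.06839049e+01, -2.91878182e+01, -4.27954274e-05,
        2.70544697e-03, -3.57384658e-05]), 'tcp_pos': array([149.10003393, 529.09640213, 230.80646069]), 'ee_rot': array([ 1.36956013e-01,  9.90576986e-01, -5.21153431e-04, -1.20668953e-04]), 'force': array([-0.14745884, -0.09536603,  0.55219663]), 'ft_torque': array([-0.03192667,  0.03678283, -0.0446059 ]), 'grip_force': 0.0, 'opening': 1.00134139673967}
```

View pics/top0.png

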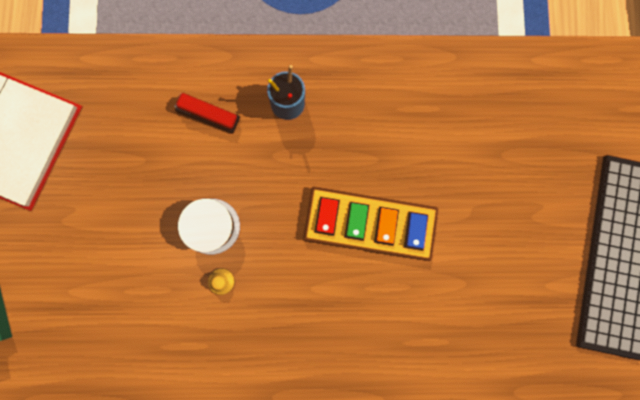

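View pics/scene0.png

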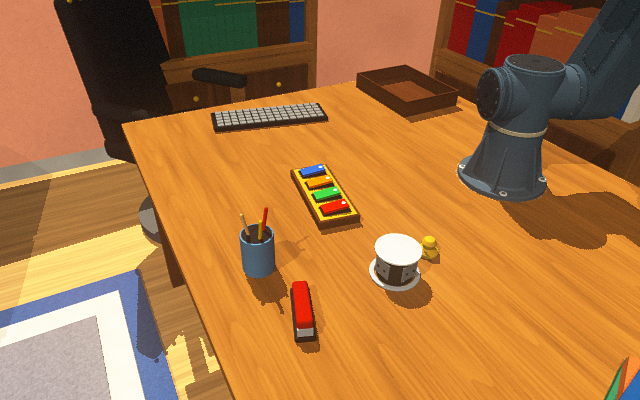

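Top view: the switches run, left to right, red (327,216), green (357,221), amber (387,225), blue (416,230), with the white dots at their lower ends. The tower cap is at about (206,226), the paperweight at (221,282), the stapler at (207,112) and the pot at (287,95). I'll measure these next.

```bash
cat > h.py <<'E'
from rig import *
import cv2, numpy as np
def ray(n,p,z):
    c=calibration(n);K=np.array(c["camera_matrix"]);T=np.array(c["camera_from_world"])
    d=T[:3,:3].T@np.linalg.inv(K)@[p[0],p[1],1]; o=-T[:3,:3].T@T[:3,3]
    return o+d*(z-o[2])/d[2]
def proj(n,P):
    c=calibration(n);K=np.array(c["camera_matrix"]);T=np.array(c["camera_from_world"])
    q=K@(T[:3,:3]@P+T[:3,3]);return q[:2]/q[2]
E
python3 - <<'E'
from h import *
im={n:cv2.imread(f"pics/{n}0.png") for n in("top","scene")}
for n in im:
    c=calibration(n);T=np.array(c["camera_from_world"]);print(n,(-T[:3,:3].T@T[:3,3]).round(),"+x dir px",proj(n,np.array([500,0,0])).round(),proj(n,np.array([600,0,0])).round(),proj(n,np.array([500,100,0])).round())
    h=cv2.cvtColor(im[n],cv2.COLOR_BGR2HSV)
    m=((h[...,1]<90)&(h[...,2]>170)).astype(np.uint8)
    k,l,s,ce=cv2.connectedComponentsWithStats(m)
    for i in range(1,k):
        x,y=ce[i]
        if (n=="top" and 150<x<450 and 150<y<320) or (n=="scene" and 280<x<440 and 150<y<300):
            print(n,s[i],ce[i].round(1),ray(n,ce[i],42).round(1),"z85",ray(n,ce[i],85).round(1))
# paddles colour blobs, top
h=cv2.cvtColor(im["top"],cv2.COLOR_BGR2HSV)[180:265,300:445]
for nm,a,b in(("red",0,5),("green",45,75),("amber",12,17),("blue",105,130)):
    m=((h[...,0]>=a)&(h[...,0]<=b)&(h[...,1]>150)&(h[...,2]>120)).astype(np.uint8)
    k,l,s,ce=cv2.connectedComponentsWithStats(m)
    i=1+np.argmax(s[1:,4]);p=ce[i]+[300,180];print(nm,s[i],p.round(1),ray("top",p,38).round(1))
# console outline
v=h[...,2]
for nm,p,z in(("pot",(287,95),0),("paperw",(221,282),20),("stap",(207,112),25)):print(nm,ray("top",p,z).round())
E
```

```text
top [482.  -6. 989.] +x dir px [300. 233.] [300. 184.] [251. 233.]
top [ 178  199   62   55 2685] [207.9 225.5] [515.2 177.8  42. ] z85 [513.7 169.5  85. ]
top [323 225   5   5  21] [325. 227.] [510.7 -49.2  42. ] z85 [509.4 -47.2  85. ]
top [353 229   6   6  30] [355.5 231.7] [ 501.2 -108.8   42. ] z85 [ 500.4 -104.1   85. ]
top [384 235   5   5  21] [385.9 236.8] [ 490.8 -168.1   42. ] z85 [ 490.4 -160.8   85. ]
top [425 236   1   1   1] [425. 236.] [ 491.7 -245.4   42. ] z85 [ 491.3 -234.5   85. ]
top [413 239   6   6  30] [415.7 241.8] [ 480.6 -226.6   42. ] z85 [ 480.7 -216.5   85. ]
top [424 243   1   2   2] [424.  243.5] [ 477.1 -242.9   42. ] z85 [ 477.4 -232.1   85. ]
scene [1015.  716.  698.] +x dir px [357. 225.] [322. 236.] [380. 248.]
scene [319 165   4   3   7] [320.3 166.3] [ 480.9 -225.7   42. ] z85 [ 515.9 -164.    85. ]
scene [303 168   1   1   1] [303. 168.] [ 528.5 -239.2   42. ] z85 [ 560.4 -176.6   85. ]
scene [324 168   1   1   1] [324. 168.] [ 476. -213.   42.] z85 [ 511.4 -152.1   85. ]
scene [326 177   3   2   6] [327.  177.5] [ 492.7 -166.3   42. ] z85 [ 52
[... 336 characters left out ...]
4.1  42. ] z85 [613.1 228.3  85. ]
scene [416 267   4   7  13] [417.6 270. ] [499.1 228.7  42. ] z85 [533.  260.6  85. ]
scene [387 288   2   1   2] [387.5 288. ] [584.9 241.1  42. ] z85 [613.1 272.2  85. ]
scene [393 289   1   1   1] [393. 289.] [576.7 248.4  42. ] z85 [605.5 279.   85. ]
scene [403 289   1   1   1] [403. 289.] [559.1 257.6  42. ] z85 [589.  287.6  85. ]
red [ 17  18  21  36 545] [327.1 214.8] [534.8 -53.7  38. ]
green [ 47  23  21  35 494] [357.3 219. ] [ 526.2 -113.2   38. ]
amber [   0    0  145   85 5566] [378.3 220.1] [ 523.6 -154.7   38. ]
blue [108  34  19  34 440] [416.8 228.8] [ 506.1 -230.5   38. ]
pot [789.  26.   0.]
paperw [406. 155.  20.]
stap [745. 187.  25.]
```

Both cameras agree to about 2 mm, and the dot spacing comes out at 60 mm as it should. World xy of the dots:
- red: (511.5,-49)
- green: (502,-108.5)
- amber: (491.5,-167.5)
- blue: (481,-226.5)

The tower cap is at about (515,178), with its top at z≈70. I'll shut the fingers, turn 6° to line up with the console, and travel to above amber.

send_rows([
  {"translation": [0,0,0],"delta_rot": [0,0,-0.75],"fingers": 0},
  {"translation": [0,0,0],"delta_rot": [0,0,-0.75],"fingers": 0},
  {"translation": [-0.28,-0.39,0],"delta_rot": [0,0,0],"fingers": 0},
  {"translation": [-0.28,-0.39,0],"delta_rot": [0,0,0],"fingers": 0},
  {"translation": [-0.28,-0.39,0],"delta_rot": [0,0,0],"fingers": 0},
  {"translation": [-0.28,-0.39,0],"delta_rot": [0,0,0],"fingers": 0},
  {"translation": [-0.28,-0.39,0],"delta_rot": [0,0,0],"fingers": 0},
  {"translation": [-0.28,-0.39,0],"delta_rot": [0,0,0],"fingers": 0},
  {"translation": [-0.28,-0.39,0],"delta_rot": [0,0,0],"fingers": 0},
  {"translation": [-0.28,-0.39,0],"delta_rot": [0,0,0],"fingers": 0},
  {"translation": [-0.28,-0.39,0],"delta_rot": [0,0,0],"fingers": 0},
  {"translation": [-0.28,-0.39,0],"delta_rot": [0,0,0],"fingers": 0},
])

```text
time: 1.3
tcp_pos: [359.5, 95.7, 231.4]
ee_rot: [0.085, 0.996, 0.0, 0.0]
force: [0.4, 0.9, 0.2]
opening: -0.001
grip_force: 0.0
```

send_rows([
  {"translation": [-0.28,-0.39,0],"delta_rot": [0,0,0],"fingers": 0},
  {"translation": [-0.28,-0.39,0],"delta_rot": [0,0,0],"fingers": 0},
  {"translation": [-0.28,-0.39,0],"delta_rot": [0,0,0],"fingers": 0},
  {"translation": [-0.28,-0.39,0],"delta_rot": [0,0,0],"fingers": 0},
  {"translation": [-0.28,-0.39,0],"delta_rot": [0,0,0],"fingers": 0},
  {"translation": [0,0,0],"delta_rot": [0,0,0],"fingers": 0},
  {"translation": [0,0,0],"delta_rot": [0,0,0],"fingers": 0},
  {"translation": [0,0,0],"delta_rot": [0,0,0],"fingers": 0},
])

```text
time: 2.1
tcp_pos: [463.6, -117.4, 231.1]
ee_rot: [0.085, 0.996, 0.0, -0.0]
force: [-0.3, 0.5, -0.2]
opening: 0.003
grip_force: 0.0
```

send_rows([
  {"translation": [-0.165,-0.225,0],"delta_rot": [0,0,0],"fingers": 0},
  {"translation": [-0.165,-0.225,0],"delta_rot": [0,0,0],"fingers": 0},
  {"translation": [0,0,0.4],"delta_rot": [0,0,0],"fingers": 0},
  {"translation": [0,0,0.4],"delta_rot": [0,0,0],"fingers": 0},
  {"translation": [0,0,0.4],"delta_rot": [0,0,0],"fingers": 0},
  {"translation": [0,0,0.4],"delta_rot": [0,0,0],"fingers": 0},
  {"translation": [0,0,0],"delta_rot": [0,0,0],"fingers": 0},
  {"translation": [0,0,0],"delta_rot": [0,0,0],"fingers": 0},
])

```text
time: 2.9
tcp_pos: [489.2, -167.5, 72.2]
ee_rot: [0.084, 0.996, 0.0, -0.0]
force: [0.6, -0.6, 0.0]
opening: 0.004
grip_force: 0.0
```

Run:
```python
from h import *
print(get_state()["tcp_pos"])
a=snapshot("top")[170:270,290:450];b=snapshot("scene")[140:240,270:430]
cv2.imwrite("pics/1.png",cv2.resize(np.vstack([a,b]),None,fx=3,fy=3))
```

```text
[ 489.212543   -167.45186999   72.22659534]
```

View pics/1.png

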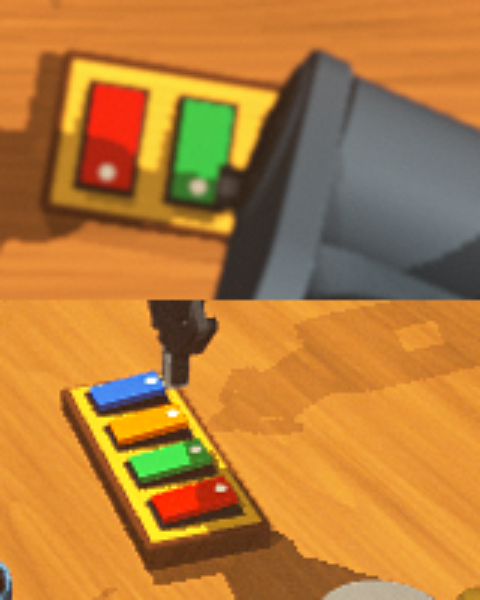

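In the scene view the fingertip is at (328,168), straight above the amber dot, as the projection predicts. Next I'll press.

send_rows([
  {"translation": [0,0,0.2],"delta_rot": [0,0,0],"fingers": 0},
  {"translation": [0,0,0.06],"delta_rot": [0,0,0],"fingers": 0},
  {"translation": [0,0,0.03],"delta_rot": [0,0,0],"fingers": 0},
  {"translation": [0,0,0.03],"delta_rot": [0,0,0],"fingers": 0},
  {"translation": [0,0,0.02],"delta_rot": [0,0,0],"fingers": 0},
  {"translation": [0,0,0],"delta_rot": [0,0,0],"fingers": 0},
])

```text
time: 3.6
tcp_pos: [489.0, -168.3, 37.5]
ee_rot: [0.085, 0.996, -0.0, 0.0]
force: [-1.5, -0.7, 1.5]
opening: -0.002
grip_force: 0.5
```

send_rows([
  {"translation": [0,0,0.01],"delta_rot": [0,0,0],"fingers": 0},
  {"translation": [0,0,0.01],"delta_rot": [0,0,0],"fingers": 0},
  {"translation": [0,0,0],"delta_rot": [0,0,0],"fingers": 0},
])

```text
time: 3.9
tcp_pos: [489.1, -168.3, 36.2]
ee_rot: [0.085, 0.996, -0.0, -0.0]
force: [-6.5, 1.9, 15.9]
opening: -0.002
grip_force: 8.1
```

That reads 16 N against a rocking force of 4 N or less, so it's at the stop. I'll lift and move 60 mm to blue.

send_rows([
  {"translation": [0,0,0.005],"delta_rot": [0,0,0],"fingers": 0},
  {"translation": [0,0,-0.36],"delta_rot": [0,0,0],"fingers": 0},
  {"translation": [0,0,0],"delta_rot": [0,0,0],"fingers": 0},
  {"translation": [0,-0.3,0],"delta_rot": [0,0,0],"fingers": 0},
  {"translation": [0,-0.3,0],"delta_rot": [0,0,0],"fingers": 0},
  {"translation": [0,0,0],"delta_rot": [0,0,0],"fingers": 0},
  {"translation": [0,0,0],"delta_rot": [0,0,0],"fingers": 0},
])

```text
time: 4.6
tcp_pos: [478.8, -227.5, 70.5]
ee_rot: [0.086, 0.996, 0.0, -0.0]
force: [0.5, 0.6, 0.1]
opening: 0.001
grip_force: 0.0
```

Run:
```python
from h import *
print(get_state()["tcp_pos"])
b=snapshot("scene")[140:240,270:430]
cv2.imwrite("pics/2.png",cv2.resize(b,None,fx=5,fy=5))
```

```text
[ 478.77313871 -227.48726132   70.49176025]
```

View pics/2.png

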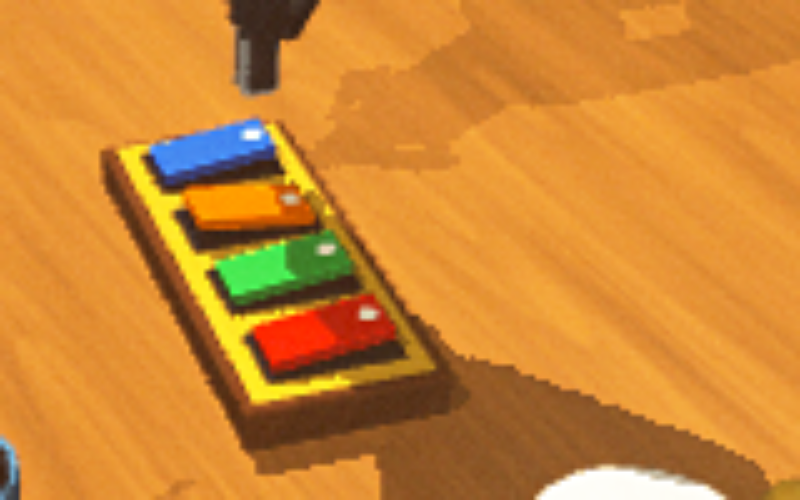

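The picture shows amber (250,207) tilted with its dot end down, so it's off; the other three still have the dot end raised, and the finger is above the blue dot (252,134). Next I'll press blue to a TCP height of about 36, lift, then carry it 180 mm to red.

send_rows([
  {"translation": [0,0,0.19],"delta_rot": [0,0,0],"fingers": 0},
  {"translation": [0,0,0.06],"delta_rot": [0,0,0],"fingers": 0},
  {"translation": [0,0,0.03],"delta_rot": [0,0,0],"fingers": 0},
  {"translation": [0,0,0.03],"delta_rot": [0,0,0],"fingers": 0},
  {"translation": [0,0,0.02],"delta_rot": [0,0,0],"fingers": 0},
  {"translation": [0,0,0.01],"delta_rot": [0,0,0],"fingers": 0},
  {"translation": [0,0,0.01],"delta_rot": [0,0,0],"fingers": 0},
  {"translation": [0,0,0],"delta_rot": [0,0,0],"fingers": 0},
])

```text
time: 5.45
tcp_pos: [478.8, -227.3, 36.4]
ee_rot: [0.085, 0.996, 0.0, -0.0]
force: [-3.5, 2.4, 10.1]
opening: 0.002
grip_force: 5.1
```

send_rows([
  {"translation": [0,0,0.01],"delta_rot": [0,0,0],"fingers": 0},
  {"translation": [0,0,0],"delta_rot": [0,0,0],"fingers": 0},
])

```text
time: 5.65
tcp_pos: [478.8, -227.3, 36.1]
ee_rot: [0.085, 0.996, 0.0, -0.0]
force: [-8.9, 4.7, 20.0]
opening: -0.002
grip_force: 10.6
```

send_rows([
  {"translation": [0,0,-0.37],"delta_rot": [0,0,0],"fingers": 0},
  {"translation": [0,0,0],"delta_rot": [0,0,0],"fingers": 0},
  {"translation": [0,0.45,0],"delta_rot": [0,0,0],"fingers": 0},
  {"translation": [0,0.45,0],"delta_rot": [0,0,0],"fingers": 0},
  {"translation": [0,0.45,0],"delta_rot": [0,0,0],"fingers": 0},
  {"translation": [0,0.45,0],"delta_rot": [0,0,0],"fingers": 0},
  {"translation": [0,0,0],"delta_rot": [0,0,0],"fingers": 0},
  {"translation": [0,0,0],"delta_rot": [0,0,0],"fingers": 0},
  {"translation": [0,0,0],"delta_rot": [0,0,0],"fingers": 0},
])

```text
time: 6.55
tcp_pos: [509.4, -50.7, 71.7]
ee_rot: [0.085, 0.996, -0.0, 0.0]
force: [-0.0, -0.2, -0.1]
opening: 0.006
grip_force: 0.0
```

Run:
```python
from h import *
print(get_state()["tcp_pos"])
b=snapshot("scene")[140:240,270:430]
cv2.imwrite("pics/3.png",cv2.resize(b,None,fx=5,fy=5))
```

```text
[509.43351195 -50.72444891  71.72495914]
```

View pics/3.png

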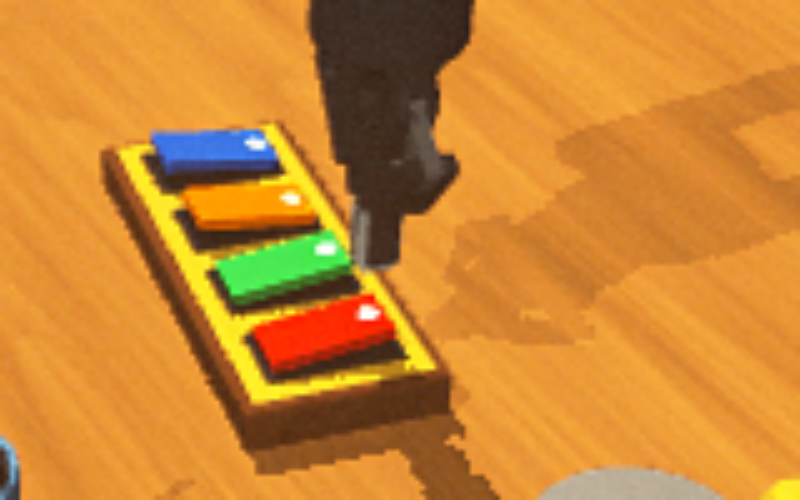

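Blue (215,150) is now off as well. Green and red are still on, and the finger is above the red dot (368,313). Red is next.

send_rows([
  {"translation": [0,0,0.2],"delta_rot": [0,0,0],"fingers": 0},
  {"translation": [0,0,0.06],"delta_rot": [0,0,0],"fingers": 0},
  {"translation": [0,0,0.03],"delta_rot": [0,0,0],"fingers": 0},
  {"translation": [0,0,0.03],"delta_rot": [0,0,0],"fingers": 0},
  {"translation": [0,0,0.02],"delta_rot": [0,0,0],"fingers": 0},
  {"translation": [0,0,0.01],"delta_rot": [0,0,0],"fingers": 0},
  {"translation": [0,0,0.01],"delta_rot": [0,0,0],"fingers": 0},
  {"translation": [0,0,0],"delta_rot": [0,0,0],"fingers": 0},
])

```text
time: 7.4
tcp_pos: [509.3, -50.0, 36.4]
ee_rot: [0.085, 0.996, -0.0, -0.0]
force: [-5.2, -1.4, 9.8]
opening: -0.001
grip_force: 4.9
```

send_rows([
  {"translation": [0,0,0.01],"delta_rot": [0,0,0],"fingers": 0},
  {"translation": [0,0,0],"delta_rot": [0,0,0],"fingers": 0},
])

```text
time: 7.6
tcp_pos: [509.3, -50.0, 36.0]
ee_rot: [0.085, 0.996, -0.0, -0.0]
force: [-9.0, 0.1, 19.9]
opening: 0.001
grip_force: 10.6
```

send_rows([
  {"translation": [0,0,-0.45],"delta_rot": [0,0,0],"fingers": 0},
  {"translation": [0,0,-0.45],"delta_rot": [0,0,0],"fingers": 0},
  {"translation": [0,0,0],"delta_rot": [0,0,0],"fingers": 0},
  {"translation": [0.065,0.45,0],"delta_rot": [0,0,0],"fingers": 0},
  {"translation": [0.065,0.45,0],"delta_rot": [0,0,0],"fingers": 0},
  {"translation": [0.065,0.45,0],"delta_rot": [0,0,0],"fingers": 0},
  {"translation": [0.065,0.45,0],"delta_rot": [0,0,0],"fingers": 0},
  {"translation": [0.065,0.45,0],"delta_rot": [0,0,0],"fingers": 0},
  {"translation": [0,0,0],"delta_rot": [0,0,0],"fingers": 0},
  {"translation": [0,0,0],"delta_rot": [0,0,0],"fingers": 0},
  {"translation": [0,0,0],"delta_rot": [0,0,0],"fingers": 0},
])

```text
time: 8.7
tcp_pos: [515.3, 176.5, 124.6]
ee_rot: [0.085, 0.996, -0.0, -0.0]
force: [-0.4, -0.3, 0.2]
opening: -0.003
grip_force: 0.0
```

Run:
```python
from h import *
print(get_state()["tcp_pos"])
b=snapshot("scene")[140:320,270:470]
cv2.imwrite("pics/4.png",cv2.resize(b,None,fx=3.3,fy=3.3))
```

```text
[515.347373   176.5166484  124.55209692]
```

View pics/4.png

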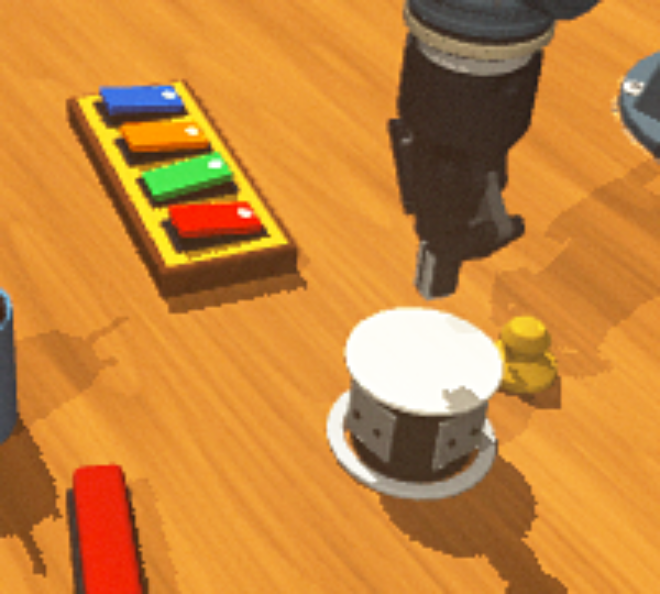

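Amber, blue and red are off and green is still on. The tower is up with its cap centre at (423,360), and the fingertip (437,290) is above it. I'll push it down.

send_rows([
  {"translation": [0,0,0.2],"delta_rot": [0,0,0],"fingers": 0},
  {"translation": [0,0,0.2],"delta_rot": [0,0,0],"fingers": 0},
  {"translation": [0,0,0.05],"delta_rot": [0,0,0],"fingers": 0},
  {"translation": [0,0,0.05],"delta_rot": [0,0,0],"fingers": 0},
  {"translation": [0,0,0.05],"delta_rot": [0,0,0],"fingers": 0},
  {"translation": [0,0,0.05],"delta_rot": [0,0,0],"fingers": 0},
  {"translation": [0,0,0.05],"delta_rot": [0,0,0],"fingers": 0},
  {"translation": [0,0,0],"delta_rot": [0,0,0],"fingers": 0},
])

```text
time: 9.55
tcp_pos: [515.8, 177.1, 60.0]
ee_rot: [0.085, 0.996, 0.0, 0.0]
force: [0.4, 0.6, -1.1]
opening: 0.001
grip_force: 0.0
```

send_rows([
  {"translation": [0,0,0.05],"delta_rot": [0,0,0],"fingers": 0},
  {"translation": [0,0,0.05],"delta_rot": [0,0,0],"fingers": 0},
  {"translation": [0,0,0.05],"delta_rot": [0,0,0],"fingers": 0},
  {"translation": [0,0,0.05],"delta_rot": [0,0,0],"fingers": 0},
])

```text
time: 9.95
tcp_pos: [515.9, 177.3, 40.4]
ee_rot: [0.085, 0.996, 0.0, 0.001]
force: [-1.2, -2.5, 5.3]
opening: -0.003
grip_force: 3.1
```

Run:
```python
from h import *
s=get_state();print(s["tcp_pos"],s["force"])
b=snapshot("scene")[140:320,270:470]
cv2.imwrite("pics/5.png",cv2.resize(b,None,fx=3.3,fy=3.3))
```

```text
[515.9491207  177.26928814  40.35212135] [-1.16776838 -2.47296836  5.33083739]
```

View pics/5.png

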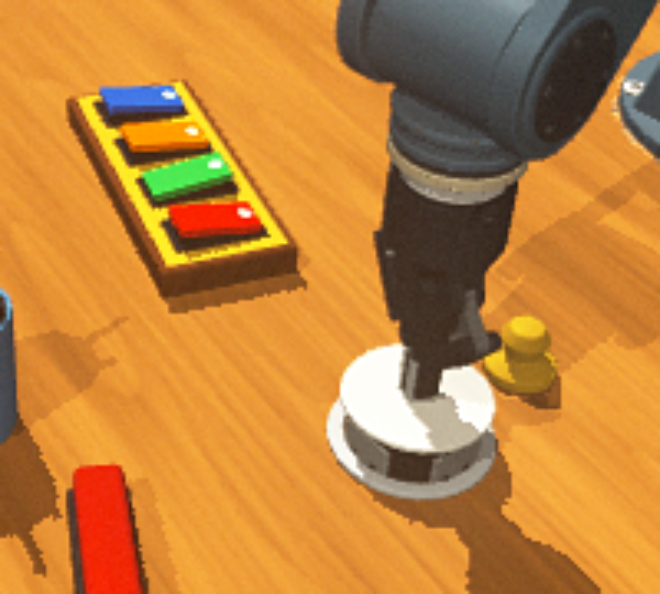

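The cap (417,397) is going straight down with the finger at its centre, under 5 N of load. I'll carry on to z≈12.

send_rows([
  {"translation": [0,0,0.05],"delta_rot": [0,0,0],"fingers": 0},
  {"translation": [0,0,0.05],"delta_rot": [0,0,0],"fingers": 0},
  {"translation": [0,0,0.05],"delta_rot": [0,0,0],"fingers": 0},
  {"translation": [0,0,0.05],"delta_rot": [0,0,0],"fingers": 0},
  {"translation": [0,0,0.04],"delta_rot": [0,0,0],"fingers": 0},
  {"translation": [0,0,0.02],"delta_rot": [0,0,0],"fingers": 0},
  {"translation": [0,0,0.02],"delta_rot": [0,0,0],"fingers": 0},
  {"translation": [0,0,0],"delta_rot": [0,0,0],"fingers": 0},
])

```text
time: 10.8
tcp_pos: [515.8, 177.4, 12.1]
ee_rot: [0.085, 0.996, 0.0, 0.0]
force: [1.2, -0.3, 1.4]
opening: -0.0
grip_force: 0.9
```

send_rows([
  {"translation": [0,0,0.01],"delta_rot": [0,0,0],"fingers": 0},
  {"translation": [0,0,0.005],"delta_rot": [0,0,0],"fingers": 0},
  {"translation": [0,0,0],"delta_rot": [0,0,0],"fingers": 0},
  {"translation": [0,0,0],"delta_rot": [0,0,0],"fingers": 0},
])

```text
time: 11.2
tcp_pos: [515.9, 177.4, 12.0]
ee_rot: [0.085, 0.996, 0.0, 0.001]
force: [-6.2, -2.4, 22.0]
opening: 0.002
grip_force: 11.0
```

That's the hard stop: z = 12.0 at 22 N. I'll lift straight up.

send_rows([
  {"translation": [0,0,-0.1],"delta_rot": [0,0,0],"fingers": 0},
  {"translation": [0,0,-0.4],"delta_rot": [0,0,0],"fingers": 0},
  {"translation": [0,0,-0.4],"delta_rot": [0,0,0],"fingers": 0},
  {"translation": [0,0,-0.4],"delta_rot": [0,0,0],"fingers": 0},
  {"translation": [0,0,0],"delta_rot": [0,0,0],"fingers": 0},
  {"translation": [0,0,0],"delta_rot": [0,0,0],"fingers": 0},
  {"translation": [0,0,0],"delta_rot": [0,0,0],"fingers": 0},
])

```text
time: 11.9
tcp_pos: [514.7, 177.2, 139.2]
ee_rot: [0.085, 0.996, -0.0, -0.001]
force: [0.2, -0.8, -0.6]
opening: 0.002
grip_force: 0.0
```

Run:
```python
from h import *
cv2.imwrite("pics/6.png",snapshot("scene"))
```

```text
(no output)
```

View pics/6.png

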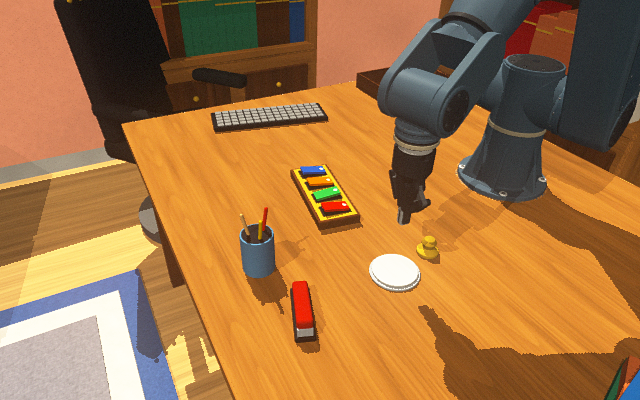

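The cap lies flat on its collar at (395,272). The switches are as required, the bystanders haven't moved, and the arm is clear.

```bash
python3 -c "from rig import *; print(job_done())"
```

```text
the job is handed in; nothing more can be done
None
```

I switched amber, blue and red off in that order, pushed the tower fully home, left green on and the bystanders where they stood, and handed the job in at about 12 s; no verdict was returned.

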